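Sweep the salvaged ferrite rings into the parts stop

ROBOT

A 6-joint arm with a two-finger parallel gripper is mounted at the origin on the work surface. World frame = base frame: x ahead of the robot, y to its left, z up, the work surface at z = 0. Lengths are in m, angles in rad, forces in N, time in s.
With the tool pointing down it reaches from about 0.35 to 0.725 m from the base axis. Payload 6 kg.
Tool frame: the origin (TCP) lies between the finger pads; the fingertips stand 22 mm ahead of it and the grasp point (between the pads) lies 3 mm ahead of it; z points along the fingers, y is the line along which they close (so a half turn about z gives the same grasp; the last joint's range is limited). The gripper opens to 85 mm and grips with 20 to 120 N. Pads are 22 mm wide; open, the fingers measure 114 mm over their backs; the gripper's body (76 mm by 85 mm) begins 54 mm behind the grasp point. The pads swing forward as they close: fully open they stand 13 mm farther back than shut.
Start: joints at [-0.997, 0.04, 0.085, 0, -1.615, -0.334], TCP at [0.143, -0.583, 0.253] pointing down, gripper open.
Joint ranges: [-2.56, 2.56], [-1.29, 2.01], [-1.08, 1.49], [-3.29, 1.98], [-2.81, -0.18], [-2.99, 2.99]. Speed limits (rad/s): [2.57, 2.57, 3.01, 3.14, 3.14, 3.14].

INTERFACE

Orientations are given as a unit quaternion [w, x, y, z].
In Python, from workcell import get_state, optics, ticket gives the robot as it stands.
- The arm moves only by the tool step_arm, never from a script. Its argument "increments" is a list of rows, each a list of 3 entries, a list of its own where there are three numbers: the shift along the tool's x, y, z in mm, then the turn about the tool's z in degrees, then the closure, from -1 (fully open) to 1 (shut), so that 0 is half open. A call has 1 to 12 rows; each row is the pose to reach, as a shift and turn from the pose commanded when the call began, along the tool's axes at that moment; what a row does not reach only later rows make up. A row lasts 1/10 s, in which the tool goes at most 50 mm and 8.59 degrees, less where a joint would pass 70% of its speed; a pose out of reach is approached as far as the arm can. A call with a gripper value outside its range is refused whole. The fingers move at their own pace and stop on an object; "squeeze" is the grip in N (left out, the last holds). Time passes only in rows, so rows that repeat a pose let the fingers close. It gives the time, the measured TCP pose, the force, the opening and the grip force at its end, in the units of the state.
- get_state(): the state, without advancing time (a new reading comes with each control period).
- optics.get_image(name): name is "scene" or "top"; returns the picture (420x560x3 uint8, red, green, blue); there is no depth.
- optics.camera_model(name): a dict with "K" (3x3 intrinsics, pixels), "eye" and "attitude" of the camera in the world. Camera axes: x right, y up, looking along -z (the intrinsics and any distortion apply to the point x, -y, -z); pixel columns grow to the right and rows downward; lengths in m; the calibration is good to about 2 mm. A picture is of the moment at which its call begins. camera_model takes no time and is no camera call.
- ticket.hand_in(): hands the job in; it is judged then, once.
The state is a dict: "clock": time; "joint_positions": joint angles; "joint_vel": joint speeds; "tau": joint torques, N m; "tool_pos": TCP position; "eef_rot": TCP orientation; "ft_force": force on the tool from outside, world axes, zero at the start; "torque": the same for the moment, N m; "finger_gap": finger opening in m; "gripper_force": force on a finger pad.
Only numpy, scipy, OpenCV 4.12 (cv2) and the standard library are available. Lean on these libraries where they do the work, as an engineer would, in place of code of your own. Each camera call takes 0.05 s, during which the arm holds its last target. There are 200 camera calls.

TASK

With the fingertips, sweep the three loose ferrite rings across the counter, in through the open mouth of the three-sided wooden parts stop, until all three lie flat and wholly inside it. Only push them along the counter: do not pick up any ring or stand it on edge. Leave the glass tube standing and everything else where it is, and finish with the hand clear.

Things in the scene. Friction and masses are not known exactly. Their poses are not given: they have to be found in the camera images.
- stop: Fixed wooden parts stop: side battens and back batten, 12 mm thick, 22 mm high, round a bare counter rectangle 140 mm (x) by 110 mm (y). Origin: its centre, on the counter. No floor; the -y side is the open mouth, so parts go in along its +y. Mouth line (batten ends) y = -55 mm, back batten face y = +55, side faces x = -70 and +70. Turned up to 0.2 rad, mouth to the robot's right.
- ring1: Salvaged ferrite ring, dark grey, lying flat on the counter: 32 mm outside diameter, 16 mm hole, 14 mm high, about 40 g, slides. Origin: centre of its underside, z axis up. One of three alike.
- ring2: Salvaged ferrite ring, dark grey, lying flat on the counter: 32 mm outside diameter, 16 mm hole, 14 mm high, about 40 g, slides. Origin: centre of its underside, z axis up. One of three alike.
- ring3: Salvaged ferrite ring, dark grey, lying flat on the counter: 32 mm outside diameter, 16 mm hole, 14 mm high, about 40 g, slides. Origin: centre of its underside, z axis up. One of three alike.
- tube: Bystander: glass vacuum tube standing upright on a black round base, 26 mm diameter, 66 mm tall, tips easily. Stands among the rings. Origin: centre of its underside.
- bracket1: Bystander: L-shaped tin chassis bracket, foot 44 x 40 mm, 34 mm tall upright on its +x edge. Origin: centre of the foot's underside. It lies on the counter's right half, nearer the robot than bracket2.
- bracket2: Bystander: a second bracket like bracket1, farther from the robot.
- remote: Bystander: blue plastic remote control, 160 mm (its x) x 46 mm x 20 mm, lying flat at the right. Origin: centre of its underside.
- stand: Bystander: black soldering iron stand, base 130 x 80 mm, with the iron leaning in it to about 145 mm high, at the right and near the robot. Origin: centre of its underside.
- capacitor: Bystander: grey capacitor can standing upright, 35 mm diameter, 45 mm tall, beyond the rings and the stop. Origin: centre of its underside.
- screwdriver: Bystander: screwdriver lying on the near left of the counter, between robot and stop. Origin: under the middle of the tool.
Mind the look-alikes: they are no part of the job. Leave any green look-alike of the ring1 alone.

How it is judged:
At the end, for the whole second after the job is handed in: All three rings lie flat (within 0.15 rad) on the counter, at rest, wholly inside the stop's three battens and behind the mouth line (1 to 2 mm tolerance); every bystander is within 15 mm of its start (y of ring1 in the frame of stop between -0.041 and 0.055 m and x of ring1 in the frame of stop between -0.07 and 0.07 m and height (world z) of each of ring1, ring2, ring3 below 0.004 m and angle between each of ring1, ring2, ring3's own z axis and vertical below 0.15 rad and linear speed of each of ring1, ring2, ring3 below 0.02 m/s and y of ring2 in the frame of stop between -0.041 and 0.055 m and x of ring2 in the frame of stop between -0.07 and 0.07 m and y of ring3 in the frame of stop between -0.041 and 0.055 m and x of ring3 in the frame of stop between -0.07 and 0.07 m and distance of each of tube, bracket1, bracket2, remote, stand, capacitor, screwdriver from where it was at the start of the episode below 0.015 m); the robot touches nothing.
It fails at once if a ring is lifted off the counter or stood on edge (height (world z) of any of ring1, ring2, ring3 above 0.01 m).
It fails at once if the glass tube is tipped (angle between tube's own z axis and vertical above 0.3 rad).
It fails at once if a bystander is shifted by more than 15 mm (distance of any of tube, bracket1, bracket2, remote, stand, capacitor, screwdriver from where it was at the start of the episode above 0.015 m).
It also fails if it takes over 72 s, if anything falls off the work surface, if the arm or the gripper's body presses on something with over 40 N, if the wrist force passes 120 N, or if a joint passes its speed limit or range.

## Working session

There is one attempt and no reset: what is moved stays moved. The work goes in short steps, Python scripts to look and compute and a tool call to move; the robot and the scene stay as the last step left them, time stands still between calls to the robot, and variables do not carry over. Pictures are saved under pics/ and viewed, at most 10 in all, crops included, and the job is handed in when it is done.

Besides the shell and the picture viewer there is one more tool, called by a JSON object that holds its "name" and its "arguments". step_arm: Moves the arm, as the interface text tells. Its arguments: {"type":"object","properties":{"increments":{"type":"array"},"squeeze":{"type":"number"}},"required":["increments"]}

```bash
mkdir -p pics; cat > h.py <<'E'
import numpy as np, cv2
from workcell import get_state, optics, ticket
from scipy.spatial.transform import Rotation as R
def cam(n):
    m=optics.camera_model(n); q=m["attitude"]
    return m,np.array(m["K"]),np.array(m["eye"]),q
def rot(q):
    q=np.array(q)
    return q if q.shape==(3,3) else R.from_quat([q[1],q[2],q[3],q[0]]).as_matrix()
def px2w(n,uv,z=0.):
    m,K,e,q=cam(n); A=rot(q)
    p=cv2.undistortPoints(np.array(uv,float).reshape(-1,1,2),K,np.array(m.get("distortion",np.zeros(5)),float))[:,0]
    d=np.c_[p[:,0],-p[:,1],-np.ones(len(p))]@A.T
    return e+d*((z-e[2])/d[:,2])[:,None]
def save(n,f):
    im=optics.get_image(n); cv2.imwrite(f,cv2.cvtColor(im,cv2.COLOR_RGB2BGR)); return im
E
python3 - <<'E'
from h import *
for n in("top","scene"):
    save(n,f"pics/{n}0.png"); print(optics.camera_model(n))
print(get_state())
E
```

```text
{'K': array([[540.42514717,   0.        , 277.06179314],
       [  0.        , 540.42514717, 210.60037709],
       [  0.        ,   0.        ,   1.        ]]), 'eye': array([ 0.36508581, -0.03955536,  1.16965197]), 'attitude': array([-0.70142143, -0.05202238,  0.06873801,  0.70751448])}
{'K': array([[505.43312338,   0.        , 277.26257316],
       [  0.        , 505.43312338, 209.52793178],
       [  0.        ,   0.        ,   1.        ]]), 'eye': array([ 1.37690477, -0.17719457,  0.68462162]), 'attitude': array([0.67249473, 0.33477282, 0.2872407 , 0.59428174])}
{'clock': 0.1, 'joint_positions': array([-9.97297689e-01,  4.07551319e-02,  8.39311804e-02, -3.91915933e-04,
       -1.61552070e+00, -3.33709525e-01]), 'joint_vel': array([ 0.00105246, -0.00036775,  0.00217599,  0.00187389,  0.00037185,
        0.00064803]), 'tau': array([-5.12435901e-03, -3.69348621e+01,  3.48281157e+01,  6.95175156e+00,
       -4.57599046e-03, -4.35817185e-06]), 'tool_pos': array([ 0.14251128, -0.5825625 ,  0.25239128]), 'eef_rot': array([-1.63273200e-04, -1.19616031e-01,  9.92819907e-01,  7.81662403e-04]), 'ft_force': array([ 0.00564851,  0.18402775, -0.41075108]), 'torque': array([-0.0284228 , -0.00377704, -0.0182325 ]), 'gripper_force': 0.0, 'finger_gap': 0.08533266522899392}
```

View pics/top0.png

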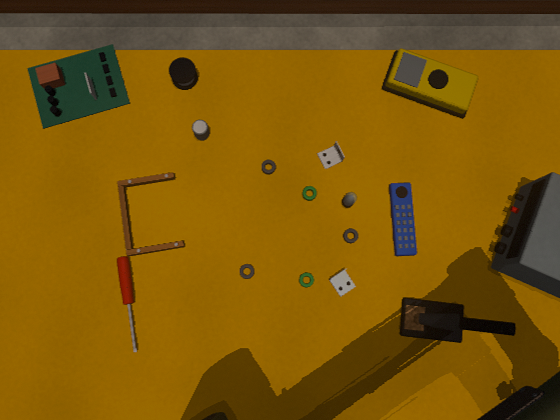

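View pics/scene0.png

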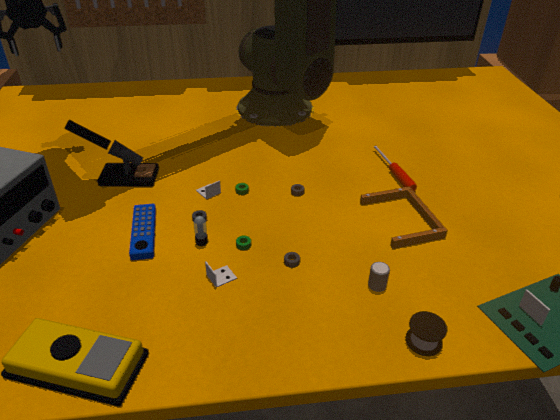

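The top view shows the grey rings at about (268,167), (350,236) and (247,271). The tube is at (349,199), green look-alikes at (309,193) and (306,280), and the stop spans (123,183)–(183,244) with its mouth facing right.

```bash
python3 - <<'E'
from h import *
im=cv2.cvtColor(cv2.imread("pics/top0.png"),cv2.COLOR_BGR2RGB)
hsv=cv2.cvtColor(im,cv2.COLOR_RGB2HSV)
def blob(name,c,r,mask,z):
    m=np.zeros(mask.shape,np.uint8); cv2.circle(m,c,r,255,-1); m&=mask
    cs=max(cv2.findContours(m,cv2.RETR_EXTERNAL,cv2.CHAIN_APPROX_NONE)[0],key=cv2.contourArea)
    (u,v),rr=cv2.minEnclosingCircle(cs); print(name,round(u,1),round(v,1),round(rr,1),px2w("top",[(u,v)],z)[0].round(4))
lowS=((hsv[...,1]<130)*255).astype(np.uint8)
for n,c in dict(A=(268,167),B=(350,236),C=(247,271)).items(): blob(n,c,14,lowS,.014)
gr=((hsv[...,0]>45)&(hsv[...,0]<80))*np.uint8(255)
for n,c in dict(g1=(309,193),g2=(306,280)).items(): blob(n,c,14,gr,.014)
blob("tube",(349,199),14,lowS,.03)
blob("cap",(201,129),16,lowS,.045)
blob("br1",(342,281),22,lowS,.0); blob("br2",(331,156),22,lowS,.0)
wood=((hsv[...,0]<16)&(hsv[...,1]>60))*np.uint8(255)
m=np.zeros_like(wood); m[160:265,105:195]=wood[160:265,105:195]
m[256:,105:137]=0
cs=max(cv2.findContours(m,cv2.RETR_EXTERNAL,cv2.CHAIN_APPROX_NONE)[0],key=cv2.contourArea)
ap=cv2.approxPolyDP(cs,3,True)[:,0]; print(len(cs)); 
for a,w in zip(ap,px2w("top",ap,.022)): print(a,w.round(4))
s=cv2.imread("pics/top0.png")
cv2.imwrite("pics/crop.png",cv2.resize(s[140:310,100:380],None,fx=2.8,fy=2.8,interpolation=cv2.INTER_CUBIC))
# tube base from scene view
print("scene tube base",px2w("scene",[(201,240)],.0).round(3))
E
```

```text
A 268.1 166.5 6.8 [ 0.6632 -0.0494  0.014 ]
B 350.3 235.3 6.9 [ 0.5093 -0.2258  0.014 ]
C 246.4 270.9 7.1 [ 0.4348 -0.0014  0.014 ]
g1 309.0 192.6 6.7 [ 0.604  -0.1384  0.014 ]
g2 305.9 279.5 6.9 [ 0.4155 -0.1278  0.014 ]
tube 349.6 199.2 6.8 [ 0.5857 -0.2243  0.03  ]
cap 200.0 129.5 10.0 [0.7382 0.0974 0.045 ]
br1 342.5 282.5 13.7 [ 0.4089 -0.2077  0.    ]
br2 330.5 154.5 14.6 [ 0.6938 -0.1896  0.    ]
376
[172 173] [0.6476 0.1595 0.022 ]
[167 173] [0.6476 0.1703 0.022 ]
[167 177] [0.6387 0.1701 0.022 ]
[160 174] [0.6455 0.1854 0.022 ]
[118 181] [0.6304 0.2753 0.022 ]
[127 254] [0.4722 0.2503 0.022 ]
[183 245] [0.4904 0.1327 0.022 ]
[180 241] [0.499  0.1393 0.022 ]
[131 249] [0.4828 0.2422 0.022 ]
[123 187] [0.6171 0.2641 0.022 ]
[134 182] [0.628  0.2409 0.022 ]
[158 181] [0.6299 0.1893 0.022 ]
[173 176] [0.6409 0.1572 0.022 ]
scene tube base [[ 0.582 -0.224  0.   ]]
```

View pics/crop.png

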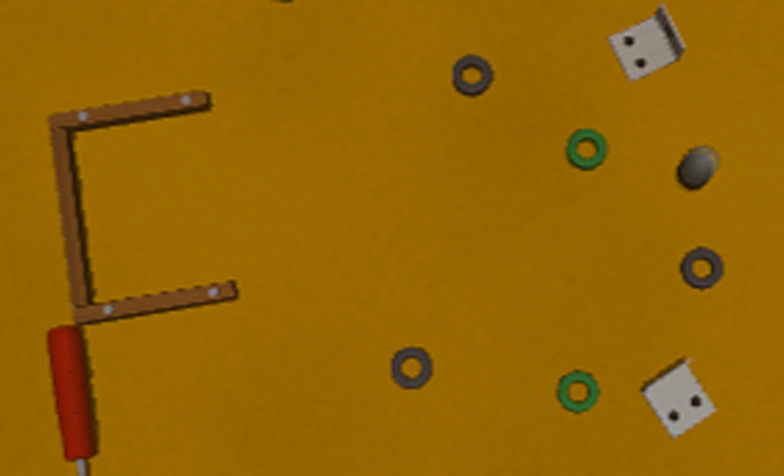

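The close crop confirms the stop and its mouth at about (184,244)/(175,176). From the measured corners, the stop's yaw is about 0.156 and its centre about (0.562, 0.197). I'll push with the fingers about 24 mm apart so each ring nests between them.

```bash
cat >> h.py <<'E'
C0=np.array([.5617,.1966]); TH=.156
def S(x,y): # stop frame mm -> world m
    return C0+np.array([[np.cos(TH),-np.sin(TH)],[np.sin(TH),np.cos(TH)]])@np.array([x,y])/1000
def plan(poses,cl):
    """poses: (ringx,ringy,phi deg,standoff mm,z); push dir = tool -x"""
    s=get_state(); q=s["eef_rot"]; A=rot(q); p0=np.array(s["tool_pos"])
    y0=np.degrees(np.arctan2(A[1,0],A[0,0]))
    for x,y,phi,L,z in poses:
        f=np.radians(phi); t=np.array([x-L/1000*np.cos(f),y-L/1000*np.sin(f),z])
        d=A.T@(t-p0)*1000; turn=-((phi+180-y0+180)%360-180)
        print([[int(round(v)) for v in d],round(turn,1),cl])
def interp(a,b,n): return [tuple(np.array(a)+(np.array(b)-np.array(a))*i/n) for i in range(1,n+1)]
E
python3 - <<'E'
from h import *
plan([(.509,-.226,80,36,.15),(.509,-.226,80,36,.05),(.509,-.226,80,36,.027)],.43)
E
```

```text
[[-426, 226, 103], np.float64(-66.3), 0.43]
[[-426, 226, 203], np.float64(-66.3), 0.43]
[[-426, 226, 226], np.float64(-66.3), 0.43]
```

{"name": "step_arm", "arguments": {"increments": [[[-43,23,10],-7,0.43],[[-86,46,20],-14,0.43],[[-129,69,30],-21,0.43],[[-172,92,40],-28,0.43],[[-215,115,50],-35,0.43],[[-258,138,60],-42,0.43],[[-301,161,70],-49,0.43],[[-344,184,80],-56,0.43],[[-387,207,90],-63,0.43],[[-426,226,103],-66.3,0.43],[[-426,226,103],-66.3,0.43],[[-426,226,103],-66.3,0.43]], "squeeze": 40}}

```text
clock: 1.3
tool_pos: [0.5028, -0.2612, 0.1492]
eef_rot: [-0.001, -0.644, 0.765, 0.001]
ft_force: [-0.4, 0.2, 0.4]
finger_gap: 0.0246
gripper_force: 0.0
```

```bash
python3 - <<'E'
from h import *
s=get_state();print(s["clock"],s["tool_pos"],s["finger_gap"],s["joint_positions"])
plan([(.509,-.226,80,36,.05),(.509,-.226,80,36,.027)],.43)
E
```

```text
1.3 [ 0.50275341 -0.26122965  0.1491906 ] 0.024577107347482877 [-1.25131665e-01 -3.36651677e-02 -1.78435616e-01 -1.84004211e-04
 -1.42830755e+00 -4.71518301e-02]
[[0, 0, 99], np.float64(0.1), 0.43]
[[0, 0, 122], np.float64(0.1), 0.43]
```

{"name": "step_arm", "arguments": {"increments": [[[0,0,40],0,0.43],[[0,0,80],0,0.43],[[0,0,100],0,0.43],[[0,0,110],0,0.43],[[0,0,118],0,0.43],[[0,0,122],0,0.43],[[0,0,122],0,0.43]]}}

```text
clock: 2.0
tool_pos: [0.5029, -0.2624, 0.029]
eef_rot: [0.0, -0.643, 0.766, -0.0]
ft_force: [-0.8, -0.2, -0.4]
finger_gap: 0.0246
gripper_force: 0.0
```

```bash
python3 - <<'E'
from h import *
save("scene","pics/s1.png")
b=cv2.imread("pics/s1.png"); cv2.imwrite("pics/s1c.png",cv2.resize(b[130:330,100:380],None,fx=2.5,fy=2.5))
L=21.6
m=S(0,-100); e=S(0,33)
P=interp((.509,-.226,80,36,.027),(.509,-.226,80,L,.027),2)+interp((.509,-.226,80,L,.027),(m[0],m[1],85,L,.027),26)+interp((m[0],m[1],85,L,.027),(e[0],e[1],99,L,.027),10)
plan(P[:12],.43)
E
```

```text
[[-8, 1, 2], np.float64(0.0), 0.43]
[[-15, 1, 2], np.float64(0.0), 0.43]
[[-28, 0, 2], np.float64(-0.2), 0.43]
[[-41, 0, 2], np.float64(-0.4), 0.43]
[[-53, -1, 2], np.float64(-0.5), 0.43]
[[-66, -1, 2], np.float64(-0.7), 0.43]
[[-79, -2, 2], np.float64(-0.9), 0.43]
[[-92, -2, 2], np.float64(-1.1), 0.43]
[[-104, -3, 2], np.float64(-1.3), 0.43]
[[-117, -3, 2], np.float64(-1.5), 0.43]
[[-130, -4, 2], np.float64(-1.7), 0.43]
[[-142, -4, 2], np.float64(-1.9), 0.43]
```

View pics/s1c.png

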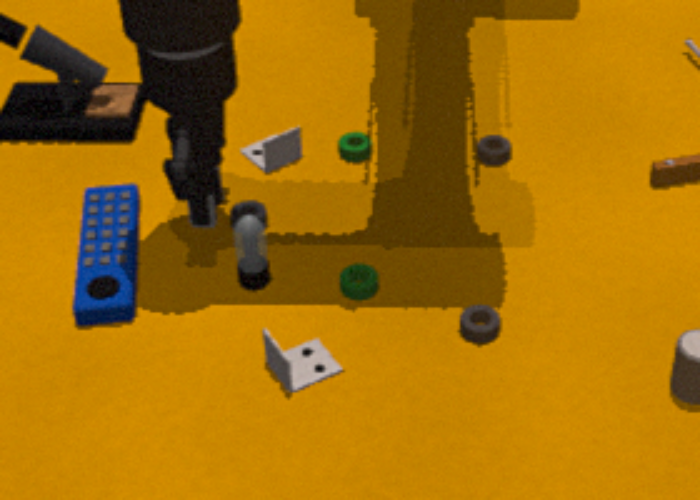

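In the crop, the fingertips are just right of the remote at about (203,222), behind ring B at (248,212). The tube is still upright at (253,275). I'll push now.

{"name": "step_arm", "arguments": {"increments": [[[-8,1,3],0,0.43],[[-15,1,3],0,0.43],[[-28,0,3],0,0.43],[[-41,0,3],0,0.43],[[-53,-1,3],-0.5,0.43],[[-66,-1,3],-0.7,0.43],[[-79,-2,3],-0.9,0.43],[[-92,-2,3],-1.1,0.43],[[-104,-3,3],-1.3,0.43],[[-117,-3,3],-1.5,0.43],[[-130,-4,3],-1.7,0.43],[[-142,-4,3],-1.9,0.43]]}}

```text
clock: 3.25
tool_pos: [0.5315, -0.1219, 0.0253]
eef_rot: [0.0, -0.656, 0.755, -0.0]
ft_force: [-1.0, -0.5, 0.8]
finger_gap: 0.0243
gripper_force: 0.5
```

```bash
cat >> h.py <<'E'
def ring_now():
    """nested-ring estimate from tool pose"""
    s=get_state(); A=rot(s["eef_rot"]); d=-A[:2,0]; p=s["tool_pos"][:2]+.0216*d
    return p,np.degrees(np.arctan2(d[1],d[0]))
E
python3 - <<'E'
from h import *
save("scene","pics/s2.png"); b=cv2.imread("pics/s2.png"); cv2.imwrite("pics/s2c.png",cv2.resize(b[130:330,100:420],None,fx=2.5,fy=2.5))
L=21.6;z=.026
p,f=ring_now(); print(p,f,get_state()["tool_pos"])
m=S(0,-100)
plan(interp((p[0],p[1],f,L,z),(m[0],m[1],86,L,z),15)[:12],.43)
E
```

```text
[ 0.53467503 -0.09929176] 82.0156422029272 [ 0.53167473 -0.12068237  0.02529182]
[[-13, -1, -1], np.float64(-0.3), 0.43]
[[-27, -2, -1], np.float64(-0.5), 0.43]
[[-40, -3, -1], np.float64(-0.8), 0.43]
[[-54, -4, -1], np.float64(-1.1), 0.43]
[[-67, -5, -1], np.float64(-1.3), 0.43]
[[-80, -7, -1], np.float64(-1.6), 0.43]
[[-94, -8, -1], np.float64(-1.9), 0.43]
[[-107, -9, -1], np.float64(-2.1), 0.43]
[[-121, -10, -1], np.float64(-2.4), 0.43]
[[-134, -11, -1], np.float64(-2.7), 0.43]
[[-148, -12, -1], np.float64(-2.9), 0.43]
[[-161, -13, -1], np.float64(-3.2), 0.43]
```

View pics/s2c.png

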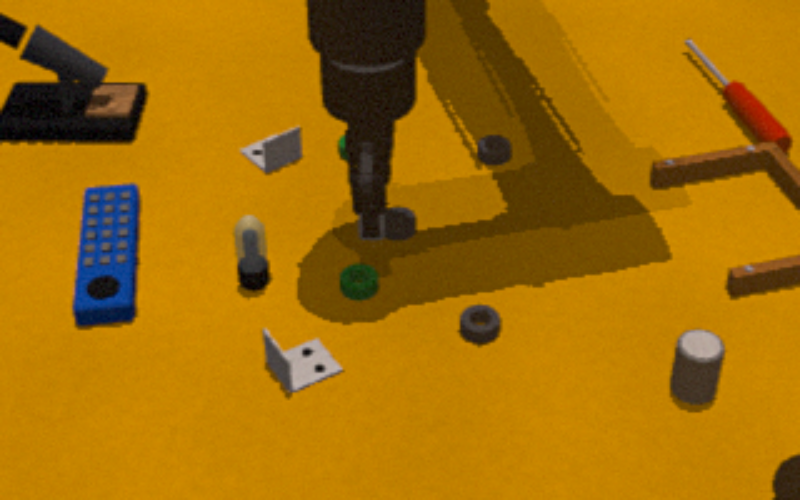

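Ring B is nested in front of the fingers at about (400,223), and everything else is unmoved. I'll keep pushing.

{"name": "step_arm", "arguments": {"increments": [[[-13,-1,0],0,0.43],[[-27,-2,0],-0.5,0.43],[[-40,-3,0],-0.8,0.43],[[-54,-4,0],-1.1,0.43],[[-67,-5,0],-1.3,0.43],[[-80,-7,0],-1.6,0.43],[[-94,-8,0],-1.9,0.43],[[-107,-9,0],-2.1,0.43],[[-121,-10,0],-2.4,0.43],[[-134,-11,0],-2.7,0.43],[[-148,-12,0],-2.9,0.43],[[-161,-13,0],-3.2,0.43]]}}

```text
clock: 4.5
tool_pos: [0.5668, 0.0358, 0.0252]
eef_rot: [-0.0, -0.677, 0.736, 0.0]
ft_force: [0.8, -0.8, 0.2]
finger_gap: 0.0243
gripper_force: 0.3
```

```bash
python3 - <<'E'
from h import *
L=21.6;z=.026
p,f=ring_now(); print(p,f,get_state()["tool_pos"])
m=S(0,-80);e=S(0,33)
plan(interp((p[0],p[1],f,L,z),(m[0],m[1],90,L,z),4)+interp((m[0],m[1],90,L,z),(e[0],e[1],99,L,z),8),.43)
E
```

```text
[0.56859075 0.05735038] 85.16661317752178 [0.56677077 0.0358272  0.0252384 ]
[[-15, -1, -1], np.float64(-1.2), 0.43]
[[-30, -1, -1], np.float64(-2.4), 0.43]
[[-45, -2, -1], np.float64(-3.6), 0.43]
[[-61, -2, -1], np.float64(-4.8), 0.43]
[[-74, 1, -1], np.float64(-6.0), 0.43]
[[-88, 4, -1], np.float64(-7.1), 0.43]
[[-102, 7, -1], np.float64(-8.2), 0.43]
[[-116, 10, -1], np.float64(-9.3), 0.43]
[[-129, 12, -1], np.float64(-10.5), 0.43]
[[-143, 15, -1], np.float64(-11.6), 0.43]
[[-157, 18, -1], np.float64(-12.7), 0.43]
[[-171, 21, -1], np.float64(-13.8), 0.43]
```

{"name": "step_arm", "arguments": {"increments": [[[-15,-1,0],-1.2,0.43],[[-30,-1,0],-2.4,0.43],[[-45,-2,0],-3.6,0.43],[[-61,-2,0],-4.8,0.43],[[-74,1,0],-6,0.43],[[-88,4,0],-7.1,0.43],[[-102,7,0],-8.2,0.43],[[-116,10,0],-9.3,0.43],[[-129,12,0],-10.5,0.43],[[-143,15,0],-11.6,0.43],[[-154,17,0],-12.7,0.43],[[-162,19,0],-13,0.43]]}}

```text
clock: 5.7
tool_pos: [0.5613, 0.1988, 0.0253]
eef_rot: [0.0, 0.756, -0.655, -0.0]
ft_force: [0.1, 0.4, 0.1]
finger_gap: 0.0246
gripper_force: 0.3
```

```bash
python3 - <<'E'
from h import *
b=save("top","pics/t2.png")
p,f=ring_now(); print(p,f,get_state()["tool_pos"])
a=(.663,-.049);up=.085
r=(np.array(p)-S(0,0)); print(r)
plan([(p[0],p[1],f,45,.026),(p[0],p[1],f,45,up)]+interp((p[0],p[1],f,45,up),(a[0],a[1],94,36,up),7)+[(a[0],a[1],94,36,.04),(a[0],a[1],94,36,.027)],.43)
E
```

```text
[0.55808742 0.22081538] 98.2329681120817 [0.56118051 0.19943799 0.02528836]
[-0.00361258  0.02421538]
[[23, 0, -1], np.float64(-0.0), 0.43]
[[23, 0, -60], np.float64(-0.0), 0.43]
[[62, -9, -60], np.float64(0.6), 0.43]
[[101, -18, -60], np.float64(1.2), 0.43]
[[140, -27, -60], np.float64(1.8), 0.43]
[[179, -36, -60], np.float64(2.4), 0.43]
[[218, -45, -60], np.float64(3.0), 0.43]
[[257, -54, -60], np.float64(3.6), 0.43]
[[296, -63, -60], np.float64(4.2), 0.43]
[[296, -63, -15], np.float64(4.2), 0.43]
[[296, -63, -2], np.float64(4.2), 0.43]
```

{"name": "step_arm", "arguments": {"increments": [[[10,0,0],0,0.43],[[30,0,0],0,0.43],[[40,0,-40],0,0.43],[[60,-9,-60],0.6,0.43],[[100,-18,-60],1.2,0.43],[[140,-27,-60],1.8,0.43],[[180,-36,-60],2.4,0.43],[[220,-45,-60],3,0.43],[[260,-54,-60],3.6,0.43],[[296,-63,-60],4.2,0.43],[[298,-63,-60],4.2,0.43],[[298,-63,-40],4.2,0.43]]}}

```text
clock: 6.95
tool_pos: [0.6675, -0.091, 0.0681]
eef_rot: [-0.002, 0.73, -0.683, 0.002]
ft_force: [0.2, 0.2, 0.2]
finger_gap: 0.0245
gripper_force: 0.0
```

```bash
python3 - <<'E'
from h import *
save("scene","pics/s3.png"); b=cv2.imread("pics/s3.png"); cv2.imwrite("pics/s3c.png",cv2.resize(b[130:330,180:480],None,fx=2.6,fy=2.6))
a=(.663,-.049)
plan([(a[0],a[1],94,36,.027)],.43); print(get_state()["tool_pos"])
L=21.6;z=.026;e=S(40,-3)
plan(interp((a[0],a[1],94,L,z),(S(44,-90)[0],S(44,-90)[1],98,L,z),13),.43)
E
```

```text
[[-5, -1, 35], np.float64(-0.2), 0.43]
[ 0.66471565 -0.08975387  0.06191936]
[[-32, 1, 36], np.float64(-0.5), 0.43]
[[-45, 4, 36], np.float64(-0.8), 0.43]
[[-57, 6, 36], np.float64(-1.1), 0.43]
[[-70, 9, 36], np.float64(-1.4), 0.43]
[[-83, 11, 36], np.float64(-1.7), 0.43]
[[-96, 13, 36], np.float64(-2.1), 0.43]
[[-109, 16, 36], np.float64(-2.4), 0.43]
[[-121, 18, 36], np.float64(-2.7), 0.43]
[[-134, 21, 36], np.float64(-3.0), 0.43]
[[-147, 23, 36], np.float64(-3.3), 0.43]
[[-160, 25, 36], np.float64(-3.6), 0.43]
[[-172, 28, 36], np.float64(-3.9), 0.43]
[[-185, 30, 36], np.float64(-4.2), 0.43]
```

View pics/s3c.png

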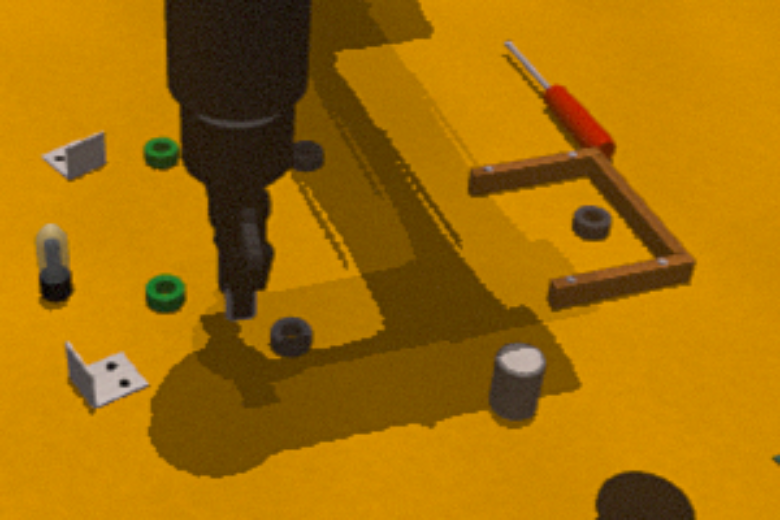

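Ring B sits deep inside the stop at about (592,222). The fingers are hovering behind ring A at (291,336). I'll descend and push A.

{"name": "step_arm", "arguments": {"increments": [[[-3,-1,15],0,0.43],[[-3,-1,28],0,0.43],[[-4,-1,36],0,0.43],[[-10,0,36],0,0.43],[[-20,1,36],0,0.43],[[-32,1,36],-0.5,0.43],[[-45,4,36],-0.8,0.43],[[-57,6,36],-1.1,0.43],[[-70,9,36],-1.4,0.43],[[-83,11,36],-1.7,0.43],[[-96,13,36],-2,0.43],[[-109,16,36],-2.4,0.43]]}}

```text
clock: 8.2
tool_pos: [0.6423, 0.0204, 0.0294]
eef_rot: [-0.0, 0.745, -0.667, 0.0]
ft_force: [0.6, -0.3, 0.8]
finger_gap: 0.0244
gripper_force: 0.4
```

```bash
python3 - <<'E'
from h import *
L=21.6;z=.026
p,f=ring_now(); print(p,f,get_state()["tool_pos"])
m=S(42,-90);e=S(40,-3)
plan(interp((p[0],p[1],f,L,z),(m[0],m[1],98,L,z),6)+interp((m[0],m[1],98,L,z),(e[0],e[1],99,L,z),6),.43)
E
```

```text
[0.63985863 0.04184988] 96.37639821075287 [0.64225751 0.02038351 0.02938456]
[[-12, 2, 3], np.float64(-0.3), 0.43]
[[-25, 5, 3], np.float64(-0.5), 0.43]
[[-37, 7, 3], np.float64(-0.8), 0.43]
[[-50, 9, 3], np.float64(-1.1), 0.43]
[[-62, 12, 3], np.float64(-1.4), 0.43]
[[-74, 14, 3], np.float64(-1.6), 0.43]
[[-89, 15, 3], np.float64(-1.8), 0.43]
[[-103, 16, 3], np.float64(-2.0), 0.43]
[[-118, 17, 3], np.float64(-2.1), 0.43]
[[-132, 18, 3], np.float64(-2.3), 0.43]
[[-147, 18, 3], np.float64(-2.5), 0.43]
[[-161, 19, 3], np.float64(-2.6), 0.43]
```

{"name": "step_arm", "arguments": {"increments": [[[-12,2,2],-0.3,0.43],[[-25,5,3],-0.5,0.43],[[-37,8,3],-0.8,0.43],[[-50,11,3],-1.1,0.43],[[-62,14,3],-1.4,0.43],[[-74,17,3],-1.6,0.43],[[-89,19,3],-1.8,0.43],[[-103,20,3],-2,0.43],[[-118,21,3],-2.1,0.43],[[-132,22,3],-2.3,0.43],[[-147,22,3],-2.5,0.43],[[-158,23,3],-2.6,0.43]]}}

```text
clock: 9.4
tool_pos: [0.6021, 0.1752, 0.0263]
eef_rot: [-0.0, 0.76, -0.65, -0.0]
ft_force: [0.3, -0.2, -0.9]
finger_gap: 0.0242
gripper_force: 0.1
```

```bash
python3 - <<'E'
from h import *
L=21.6;z=.026
p,f=ring_now(); print(p,f,get_state()["tool_pos"])
c=(.4348,-.0014);up=.085
plan([(p[0],p[1],f,45,.026),(p[0],p[1],f,45,up)]+interp((p[0],p[1],f,45,up),(c[0],c[1],58,38,up),8),.43)
E
```

```text
[0.59869935 0.19654953] 98.9793971195592 [0.60207066 0.17521425 0.02629555]
[[23, 0, 0], np.float64(-0.0), 0.43]
[[23, 0, -59], np.float64(-0.0), 0.43]
[[44, 28, -59], np.float64(5.1), 0.43]
[[63, 56, -59], np.float64(10.2), 0.43]
[[83, 84, -59], np.float64(15.4), 0.43]
[[102, 111, -59], np.float64(20.5), 0.43]
[[121, 138, -59], np.float64(25.6), 0.43]
[[140, 165, -59], np.float64(30.7), 0.43]
[[159, 191, -59], np.float64(35.9), 0.43]
[[177, 218, -59], np.float64(41.0), 0.43]
```

{"name": "step_arm", "arguments": {"increments": [[[10,0,0],0,0.43],[[30,0,0],0,0.43],[[40,0,-40],0,0.43],[[50,28,-59],5,0.43],[[65,56,-59],10,0.43],[[83,84,-59],15.5,0.43],[[102,111,-59],20.5,0.43],[[121,138,-59],25.6,0.43],[[140,165,-59],31,0.43],[[159,191,-59],36,0.43],[[177,218,-59],41,0.43],[[177,218,-59],41,0.43]]}}

```text
clock: 10.6
tool_pos: [0.4127, -0.0369, 0.0856]
eef_rot: [0.001, -0.482, 0.876, 0.0]
ft_force: [0.9, 0.3, 0.1]
finger_gap: 0.0243
gripper_force: 0.0
```

```bash
python3 - <<'E'
from h import *
save("scene","pics/s4.png"); b=cv2.imread("pics/s4.png"); cv2.imwrite("pics/s4c.png",cv2.resize(b[130:330,180:480],None,fx=2.6,fy=2.6))
c=(.4348,-.0014); L=21.6; z=.026
print(get_state()["tool_pos"],S(-38,-105))
m=S(-38,-105)
plan([(c[0],c[1],58,38,.027)]+interp((c[0],c[1],58,L,z),(m[0],m[1],70,L,z),12),.43)
E
```

```text
[ 0.41384025 -0.03597217  0.08583076] [0.54047509 0.08697107]
[[-2, 1, 59], np.float64(-0.2), 0.43]
[[-30, -3, 60], np.float64(-1.2), 0.43]
[[-41, -7, 60], np.float64(-2.2), 0.43]
[[-52, -11, 60], np.float64(-3.2), 0.43]
[[-62, -15, 60], np.float64(-4.2), 0.43]
[[-73, -19, 60], np.float64(-5.2), 0.43]
[[-84, -23, 60], np.float64(-6.2), 0.43]
[[-95, -27, 60], np.float64(-7.2), 0.43]
[[-106, -31, 60], np.float64(-8.2), 0.43]
[[-117, -35, 60], np.float64(-9.2), 0.43]
[[-128, -38, 60], np.float64(-10.2), 0.43]
[[-139, -42, 60], np.float64(-11.2), 0.43]
[[-150, -46, 60], np.float64(-12.2), 0.43]
```

View pics/s4c.png

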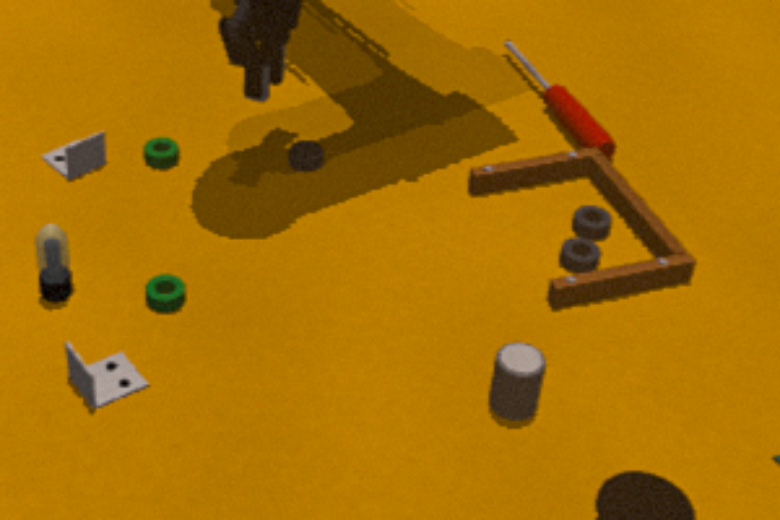

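Rings A and B are both inside at about (580,253) and (592,222). The fingers hover behind ring C at (306,155).

{"name": "step_arm", "arguments": {"increments": [[[-1,1,30],0,0.43],[[-2,1,48],0,0.43],[[-2,1,59],0,0.43],[[-2,1,60],0,0.43],[[-12,0,60],0,0.43],[[-21,-1,60],-0.5,0.43],[[-30,-3,60],-1.2,0.43],[[-41,-7,60],-2.2,0.43],[[-52,-11,60],-3.2,0.43],[[-62,-15,60],-4.2,0.43],[[-73,-19,60],-5.2,0.43],[[-84,-23,60],-6.2,0.43]]}}

```text
clock: 11.85
tool_pos: [0.4793, 0.0247, 0.0254]
eef_rot: [0.0, -0.532, 0.847, 0.0]
ft_force: [-0.6, -0.2, 0.1]
finger_gap: 0.0242
gripper_force: 0.5
```

```bash
python3 - <<'E'
from h import *
L=21.6;z=.026
p,f=ring_now(); print(p,f,get_state()["tool_pos"])
m=S(-36,-100)
plan(interp((p[0],p[1],f,L,z),(m[0],m[1],74,L,z),8),.43)
save("scene","pics/s5.png"); b=cv2.imread("pics/s5.png"); cv2.imwrite("pics/s5c.png",cv2.resize(b[130:330,180:480],None,fx=2.6,fy=2.6))
E
```

```text
[0.48868269 0.04417713] 64.22890261998674 [0.47929151 0.02472551 0.02544247]
[[-8, -4, -1], np.float64(-1.2), 0.43]
[[-17, -8, -1], np.float64(-2.4), 0.43]
[[-25, -11, -1], np.float64(-3.7), 0.43]
[[-33, -15, -1], np.float64(-4.9), 0.43]
[[-42, -19, -1], np.float64(-6.1), 0.43]
[[-50, -23, -1], np.float64(-7.3), 0.43]
[[-58, -27, -1], np.float64(-8.5), 0.43]
[[-67, -30, -1], np.float64(-9.8), 0.43]
```

View pics/s5c.png

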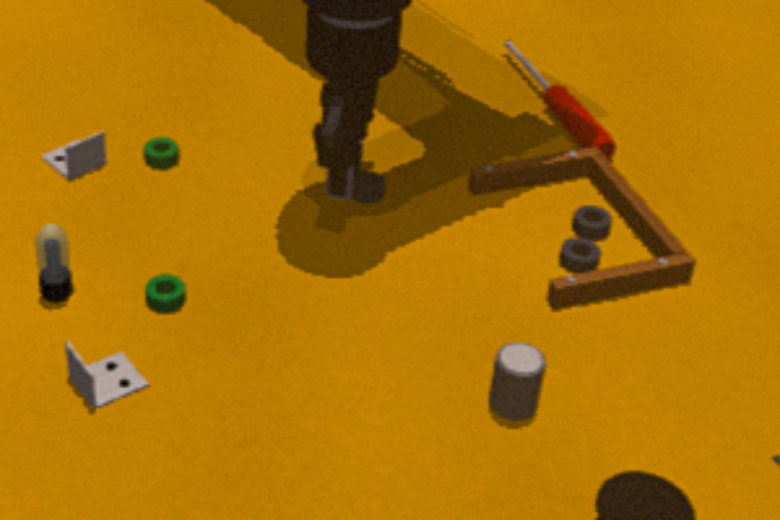

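Ring C is nested ahead of the fingers at about (365,187). I'll continue to the mouth.

{"name": "step_arm", "arguments": {"increments": [[[-8,-4,0],-1.2,0.43],[[-17,-8,0],-2.4,0.43],[[-25,-11,0],-3.7,0.43],[[-33,-15,0],-4.9,0.43],[[-42,-19,0],-6.1,0.43],[[-50,-23,0],-7.3,0.43],[[-58,-27,0],-8.5,0.43],[[-67,-30,0],-9.8,0.43],[[-67,-30,0],-9.8,0.43]]}}

```text
clock: 12.8
tool_pos: [0.5354, 0.072, 0.0253]
eef_rot: [0.0, -0.602, 0.799, -0.0]
ft_force: [0.1, 0.3, 0.9]
finger_gap: 0.0245
gripper_force: 0.0
```

```bash
python3 - <<'E'
from h import *
L=21.6;z=.026
p,f=ring_now(); print(p,f,get_state()["tool_pos"])
m=S(-36,-70);e=S(-38,-5)
plan(interp((p[0],p[1],f,L,z),(m[0],m[1],90,L,z),4)+interp((m[0],m[1],90,L,z),(e[0],e[1],99,L,z),6),.43)
E
```

```text
[0.54132357 0.09271636] 74.01777584054047 [0.53537624 0.07195127 0.02526853]
[[-7, 2, -1], np.float64(-4.0), 0.43]
[[-14, 3, -1], np.float64(-8.0), 0.43]
[[-21, 5, -1], np.float64(-12.0), 0.43]
[[-28, 6, -1], np.float64(-16.0), 0.43]
[[-38, 11, -1], np.float64(-17.5), 0.43]
[[-47, 15, -1], np.float64(-19.0), 0.43]
[[-57, 19, -1], np.float64(-20.5), 0.43]
[[-67, 24, -1], np.float64(-22.0), 0.43]
[[-77, 28, -1], np.float64(-23.5), 0.43]
[[-87, 32, -1], np.float64(-25.0), 0.43]
```

{"name": "step_arm", "arguments": {"increments": [[[-7,2,0],-4,0.43],[[-14,3,0],-8,0.43],[[-21,5,0],-12,0.43],[[-28,6,0],-16,0.43],[[-38,11,0],-17.5,0.43],[[-47,15,0],-19,0.43],[[-57,19,0],-20.5,0.43],[[-67,24,0],-22,0.43],[[-77,28,0],-23.5,0.43],[[-85,31,0],-25,0.43],[[-85,31,0],-25,0.43]]}}

```text
clock: 13.9
tool_pos: [0.5283, 0.1626, 0.0253]
eef_rot: [-0.0, 0.761, -0.649, -0.0]
ft_force: [0.6, 0.3, -0.3]
finger_gap: 0.0248
gripper_force: 0.0
```

```bash
python3 - <<'E'
from h import *
p,f=ring_now(); print(p,f,get_state()["tool_pos"])
plan([(p[0],p[1],f,70,.026),(p[0],p[1],f,90,.2),(p[0],p[1],f,290,.25)],.43)
save("scene","pics/s6.png"); b=cv2.imread("pics/s6.png"); cv2.imwrite("pics/s6c.png",cv2.resize(b[130:330,180:480],None,fx=2.6,fy=2.6))
E
```

```text
[0.52486772 0.18396088] 99.06935742969745 [0.52827253 0.16263092 0.02533409]
[[48, 0, -1], np.float64(-0.0), 0.43]
[[68, 0, -175], np.float64(-0.0), 0.43]
[[268, 0, -225], np.float64(-0.0), 0.43]
```

View pics/s6c.png

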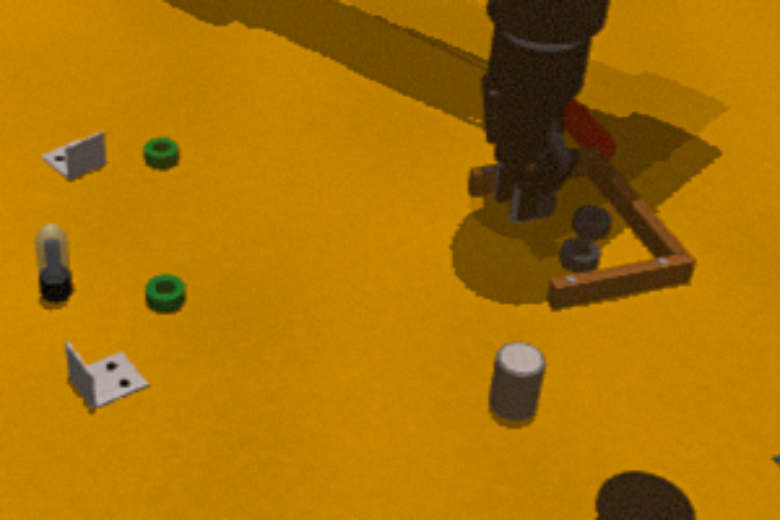

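Ring C is hidden behind the gripper, which is inside the stop at about (535,205). I'll withdraw the hand and check from above.

{"name": "step_arm", "arguments": {"increments": [[[15,0,0],0,0.43],[[35,0,0],0,0.43],[[48,0,-10],0,0.43],[[55,0,-50],0,0.43],[[68,0,-100],0,0.43],[[80,0,-140],0,0.43],[[120,0,-175],0,0.43],[[160,0,-200],0,0.43],[[200,0,-200],0,0.43],[[240,0,-200],0,0.43],[[268,0,-200],0,0.43],[[268,0,-200],0,0.43]]}}

```text
clock: 15.15
tool_pos: [0.5697, -0.1073, 0.2259]
eef_rot: [0.0, 0.758, -0.652, 0.0]
ft_force: [-0.8, 0.3, -0.1]
finger_gap: 0.0242
gripper_force: 0.0
```

```bash
python3 - <<'E'
from h import *
im=save("top","pics/t3.png"); hsv=cv2.cvtColor(im,cv2.COLOR_RGB2HSV)
m=((hsv[...,1]<130)*255).astype(np.uint8); 
k=np.zeros_like(m); k[160:262,110:215]=m[160:262,110:215]
T=np.array([[np.cos(TH),np.sin(TH)],[-np.sin(TH),np.cos(TH)]])
for c in cv2.findContours(k,cv2.RETR_EXTERNAL,cv2.CHAIN_APPROX_NONE)[0]:
    if cv2.contourArea(c)>40:
        (u,v),r=cv2.minEnclosingCircle(c); print(u,v,r,T@(px2w("top",[(u,v)],.014)[0][:2]-C0)*1000)
b=cv2.imread("pics/t3.png"); cv2.imwrite("pics/t3c.png",cv2.resize(b[110:310,100:380],None,fx=2.8,fy=2.8))
E
```

```text
162.0 205.84652709960938 69.3247299194336 [ 12.32074624 -17.91475838]
```

View pics/t3c.png

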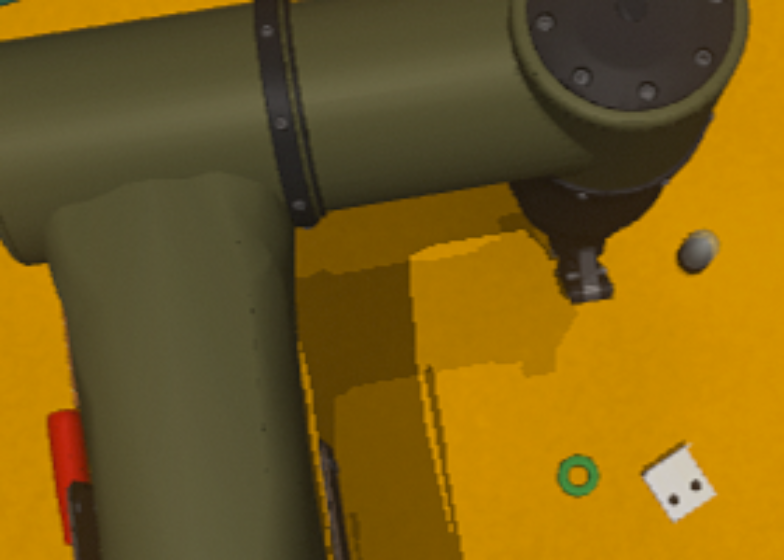

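The arm blocks the top view of the stop, and I've used all ten pictures. I'll measure numerically from the scene camera, checking against the two known rings.

```bash
python3 - <<'E'
from h import *
T=np.array([[np.cos(TH),np.sin(TH)],[-np.sin(TH),np.cos(TH)]])
def proc(im,tag):
    hsv=cv2.cvtColor(im,cv2.COLOR_RGB2HSV); m=((hsv[...,1]<130)*255).astype(np.uint8)
    k=np.zeros_like(m)
    poly=np.array([[358,200],[405,186],[450,232],[392,250]]); cv2.fillPoly(k,[poly],255); k&=m
    print(tag)
    for c in cv2.findContours(k,cv2.RETR_EXTERNAL,cv2.CHAIN_APPROX_NONE)[0]:
        if cv2.contourArea(c)>15:
            x,y,w,h=cv2.boundingRect(c); u,v=x+w/2-.5,y+h/2-.5
            print((x,y,w,h),cv2.contourArea(c),(T@(px2w("scene",[(u,v)],.007)[0][:2]-C0)*1000).round(1))
proc(cv2.cvtColor(cv2.imread("pics/s5.png"),cv2.COLOR_BGR2RGB),"before C")
proc(save("scene","pics/s7.png"),"now")
E
```

```text
before C
(396, 221, 15, 11) 94.0 [32.3 -1.1]
(401, 209, 14, 11) 82.5 [-2.3 27.8]
now
(396, 221, 15, 12) 93.0 [33.8 -1.9]
(401, 209, 14, 10) 83.5 [-3.9 28.6]
(380, 201, 14, 10) 79.0 [-42.6  -2.8]
```

All three rings are well inside, at stop-frame (34,-2), (-4,29) and (-43,-3) mm, and the hand is clear.

```bash
python3 -c "
from workcell import ticket
print(ticket.hand_in())"
```

```text
the job is handed in; nothing more can be done
None
```

All three rings were swept flat into the stop, at stop-frame positions of about (34, -2), (-4, 29) and (-43, -3) mm; the tube and the other bystanders looked unmoved in the pictures, the hand finished clear, and the job is handed in, though no verdict came back.

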